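Draw a dropped washer out from under the roller guard

TASK

A thick steel washer has dropped under the fixed mesh guard, where the gripper may not go: take the hooked rod from its rest by the handle, reach in under the guard, set the hook in the washer's hole and draw it flat along the bench into the V-shaped pocket in front of the guard. Draw it fully home against both sides of the V and keep a light steady pull on it there for a second (about 6 N, give or take 2; never more than 12 N on washer, V or guard) to be sure that it sits; the V is adjustable and its setting is not known exactly, so feel for it. Then unhook it, leaving it home and flat, lay the rod back in both forks of its rest as you found it, and do not touch the washer with the gripper, bump the guard or disturb the other things.

Things in the scene. Friction and masses are not known exactly. Their poses are not given: they have to be found in the camera images.
- guard: fixed guard of a feed roller, aluminium profile and wire mesh, 236 mm wide (y), 135 mm deep (x), 205 mm high. Origin on the bench in the middle of its front face; +x points into the guard, away from the robot. Front opening: 204 mm wide between the posts, 115 mm high under a bar. Sides and roof are wire. Roller inside: 36 mm thick, axis 108 mm behind the front, underside 137 mm up.
- seat (a point): pick-up pocket: steel strips 12 mm high, 6 thick, on the bare bench; a V open to the guard and above, faces 35 degrees either side of the guard's x axis, mouth 85 mm. Its screw-clamped slide is set anew each time, up to 13 mm either way along x, not measured: feel for it. This point (bench height, 42 mm ahead of the guard's front, guard's axes): washer's middle, home, slide central.
- washer: the dropped part: plain steel washer, 50 mm across, 10 mm thick, hole 28 mm across, about 100 g, lying flat on the bench. Origin: middle of its underside, on its axis; z up. It starts under the guard, 45 to 80 mm behind the guard's front face and up to 18 mm off the V's middle line.
- rod: loose hooked rod, 120 g: 8 mm steel rod along its x axis, from 66 mm behind the origin to 155 mm ahead, where it bends straight down as an 8 mm thick hook. Origin on the rod's axis in the middle of its black handle, a flat-sided block 60 mm long (x), 22 mm wide (y), 26 mm high. z is up when the hook points down.
- rod_tip (a point): lowest point of the rounded hook, 155 mm ahead of the rod's origin and 49 mm below it.
- rest: fixed plywood rest for the rod: foot plate 185 x 36 x 6 mm with two forks, each 8 mm thick, 46 mm behind and 100 mm ahead of its origin; fork seats 56 mm above the bench, about 17 mm wide, flaring to prong tops at 73 mm. Origin on the bench under the handle's middle; x along the rod towards the hook. As found, the rod's origin is 60 mm above it, level, hook hanging ahead of the front fork.
- black_tape: bystander: roll of black tape, 62 x 59 x 19 mm, flat on the bench under the guard to the left (+y) of the washer; origin under its middle.
- spanner: bystander: small double-ended spanner, 28 x 164 x 8 mm, flat on the bench in front of the guard; origin under its middle.
- marker: bystander: white marker pen with a black end, 17 x 135 x 16 mm, lying on the bench in front of the guard; origin under its middle.

How it is judged:
By the outcome, as a careful person would: the job done as asked, in the order asked, and still so for the second after the job is handed in, with the robot touching nothing.
It also fails if it takes over 72 s, if anything falls off the work surface, if the arm or the gripper's body presses on something with over 40 N, if the wrist force passes 120 N, or if a joint passes its speed limit or range.

ROBOT

A 6-joint arm with a two-finger parallel gripper is mounted at the origin on a cart in front of the work surface, level with it; the furniture and walls round the work are solid. World frame = base frame: x ahead of the robot, y to its left, z up, the work surface at z = 0. Lengths are in m, angles in rad, forces in N, time in s.
With the tool pointing down it reaches from about 0.375 to 0.75 m from the base axis. Payload 9 kg.
Tool frame: the origin (TCP) lies midway between the tips of the shut fingers; the grasp point (between the pads) lies 19 mm behind it (manip.pinch_z is the distance from the TCP to the grasp point, in m); z points along the fingers, y is the line along which they close (so a half turn about z gives the same grasp; the last joint's range is limited). The gripper opens to 85 mm and grips with 20 to 120 N. Pads are 22 mm wide; open, the fingers measure 114 mm over their backs; the gripper's body (76 mm by 85 mm) begins 54 mm behind the grasp point. The pads swing forward as they close: fully open they stand 13 mm farther back than shut.
Start: joints at [-1.497, 0.104, 0.097, 1.564, 0, 1.353], TCP at [0.173, -0.575, 0.231] pointing down, gripper open.
Joint ranges: [-2.99, 2.99], [-0.84, 1.86], [-1.1, 1.16], [-1.84, 2.11], [-1.51, 1.56], [-3.14, 3.14]. Speed limits (rad/s): [2.22, 2.22, 2.57, 3.14, 3.14, 3.14].

INTERFACE

Orientations are given as a rotation vector (axis times angle).
In Python, from cell import manip, vision gives the robot as it stands. The module is installed in compiled form; this text tells all that it offers.
- The arm moves only by the tool servo_tool, never from a script. Its argument "series" is a list that holds one entry, the list of rows, each a list of 7 numbers: the shift along the world's x, y, z in cm, then the turn, a rotation vector about the world's x, y, z in rad, then the finger opening in cm, from 0 to 8.54. In form: [[[dx, dy, dz, ax, ay, az, hand], ...]]. A call has 1 to 12 rows; each row shifts and turns the commanded pose from where the row before left it; what a row does not reach is not made up. A row lasts 1/8 s, in which the tool goes at most 62.5 mm and 10.7 degrees, less where a joint would pass 70% of its speed; a pose out of reach is approached as far as the arm can. A call is refused whole if a number of a shift passes 6.25 or a number of a turn 0.188, either way. A call with a gripper value outside its range is refused whole. The fingers move at their own pace and stop on an object; "grip_force" is the grip in N (left out, the last holds). Time passes only in rows, so rows that do not move let the fingers close. It gives the time, the measured TCP pose, the force, the opening and the grip force at its end, in the units of the state.
- manip.read_state(): the state, without advancing time (a new reading comes with each control period).
- vision.get_image(name): name is "side" or "top" or "wrist"; returns a dict with "pixels" (420x560x3 uint8, red, green, blue), "range_z" (420x560 float32, m along the optical axis (not along the pixel's ray), 0 where there is no reading), "intrinsics" (3x3 intrinsics, pixels), "k1" (the pictures are not rectified: a ray, as slopes to the right and down, at radius r is drawn at 1 + k1 r^2 times it, then the intrinsics apply), "pose" (4x4, takes a point from camera to world coordinates). Camera axes: x right, y down, z forward; pixel columns grow to the right and rows downward; lengths in m; the calibration is good to about 2 mm. A picture is of the moment at which its call begins.
- manip.hand_in(): hands the job in; it is judged then, once.
The state is a dict: "t": time; "joint_pos": joint angles; "joint_vel": joint speeds; "tau": joint torques, N m; "eef_pos": TCP position; "orientation": TCP orientation; "force": force on the tool from outside, world axes, zero at the start; "torque": the same for the moment, N m; "gripper_width": finger opening in m; "finger_force": force on a finger pad.
Only numpy, scipy, OpenCV 4.12 (cv2) and the standard library are available. Lean on these libraries where they do the work, as an engineer would, in place of code of your own. Each camera call takes 0.05 s, during which the arm holds its last target. There are 200 camera calls.

## Working session

There is one attempt and no reset: what is moved stays moved. The work goes in short steps, Python scripts to look and compute and a tool call to move; the robot and the scene stay as the last step left them, time stands still between calls to the robot, and variables do not carry over. Pictures are saved under pics/ and viewed, at most 10 in all, crops included, and the job is handed in when it is done.

Besides the shell and the picture viewer there is one more tool, called by a JSON object that holds its "op" and its "data". servo_tool: Moves the arm, as the interface text tells. Its arguments: {"type":"object","properties":{"series":{"type":"array"},"grip_force":{"type":"number"}},"required":["series"]}

```bash
ls; mkdir -p pics
cat > h.py <<'E'
import numpy as np, cv2
from cell import manip, vision
def shot(n,fn=None):
    d=vision.get_image(n)
    if fn: cv2.imwrite('pics/'+fn,cv2.cvtColor(d['pixels'],cv2.COLOR_RGB2BGR))
    np.savez(''+n+'.npz',**d); return d
def rays(d,uv):
    K=np.array(d['intrinsics']);uv=np.atleast_2d(np.float64(uv))
    q=cv2.undistortPoints(uv[:,None],K,np.array([float(d['k1']),0,0,0]))[:,0]
    return np.c_[q,np.ones(len(q))]
def plane(d,uv,z):
    T=np.array(d['pose']);r=rays(d,uv)@T[:3,:3].T
    return T[:3,3]+r*((z-T[2,3])/r[:,2])[:,None]
def depth(d,uv):
    T=np.array(d['pose']);uv=np.atleast_2d(uv);z=d['range_z'][uv[:,1].astype(int),uv[:,0].astype(int)]
    return (rays(d,uv)*z[:,None])@T[:3,:3].T+T[:3,3]
def cloud(d):
    v,u=np.mgrid[0:420,0:560]; P=depth(d,np.c_[u.ravel(),v.ravel()]).reshape(420,560,3)
    P[d['range_z']==0]=np.nan; return P
def proj(d,P):
    T=np.array(d['pose']);p=(np.atleast_2d(P)-T[:3,3])@T[:3,:3]
    return cv2.projectPoints(p,np.zeros(3),np.zeros(3),np.array(d['intrinsics']),np.array([float(d['k1']),0,0,0]))[0][:,0]
E
python3 - <<'E'
from h import *
a=[shot(n) for n in('top','side')]
for d in a: print(np.round(d['pose'],3).tolist(),np.round(d['intrinsics'],1).tolist(),d['k1'])
for n,d in zip(('top','side'),a): cv2.imwrite(f'pics/{n}0.png',cv2.cvtColor(cv2.resize(d['pixels'],(800,600)),cv2.COLOR_RGB2BGR))
s=manip.read_state();print(s)
E
```

```text
pics
[[0.026, -0.998, 0.057, 0.511], [-1.0, -0.026, 0.009, 0.093], [-0.008, -0.057, -0.998, 1.289], [0.0, 0.0, 0.0, 1.0]] [[540.5, 0.0, 273.4], [0.0, 540.5, 204.6], [0.0, 0.0, 1.0]] 0.04533284443489714
[[0.965, -0.139, 0.224, 0.362], [-0.263, -0.457, 0.85, -0.815], [-0.015, -0.879, -0.477, 0.558], [0.0, 0.0, 0.0, 1.0]] [[494.5, 0.0, 275.0], [0.0, 494.5, 208.9], [0.0, 0.0, 1.0]] -0.05349909948342754
{'t': 0.1, 'joint_pos': array([-1.49666325e+00,  1.04613822e-01,  9.65538821e-02,  1.56393028e+00,
       -1.35860016e-05,  1.35311355e+00]), 'joint_vel': array([-3.60053462e-04, -1.69969190e-03,  1.93434159e-03, -1.20633102e-03,
       -1.55092995e-03, -5.95064595e-05]), 'tau': array([ 7.56969937e-03, -5.58211648e+01,  5.04716778e+01,  1.32819786e-02,
       -2.39093515e-04, -1.11660462e-06]), 'eef_pos': array([ 0.1726067 , -0.57431475,  0.23061895]), 'orientation': array([-3.10703192e+00, -4.56585319e-01, -1.13159812e-04]), 'force': array([ 1.47193068,  0.14695588, -0.08610504]), 'torque': array([-0.0092113 ,  0.00753442,  0.01568329]), 'finger_force': 0.0, 'gripper_width': 0.08517271235165683}
```

View pics/top0.png

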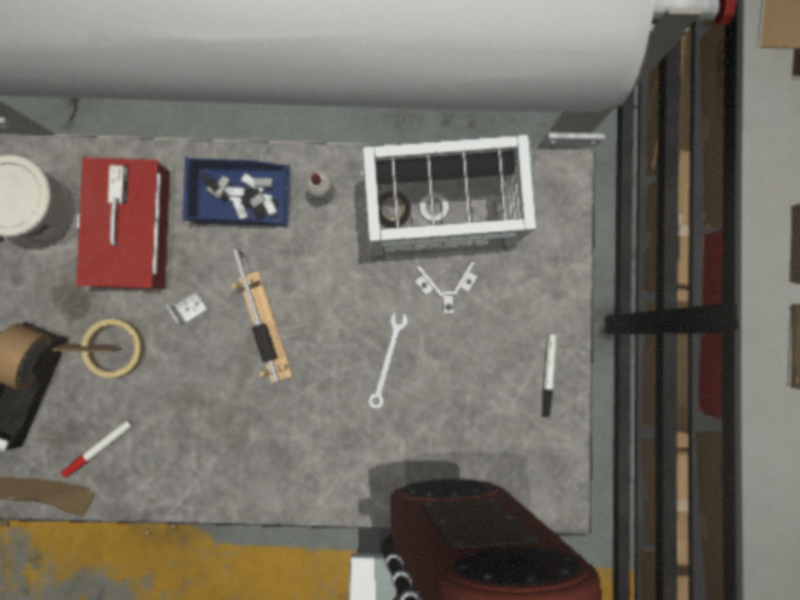

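View pics/side0.png

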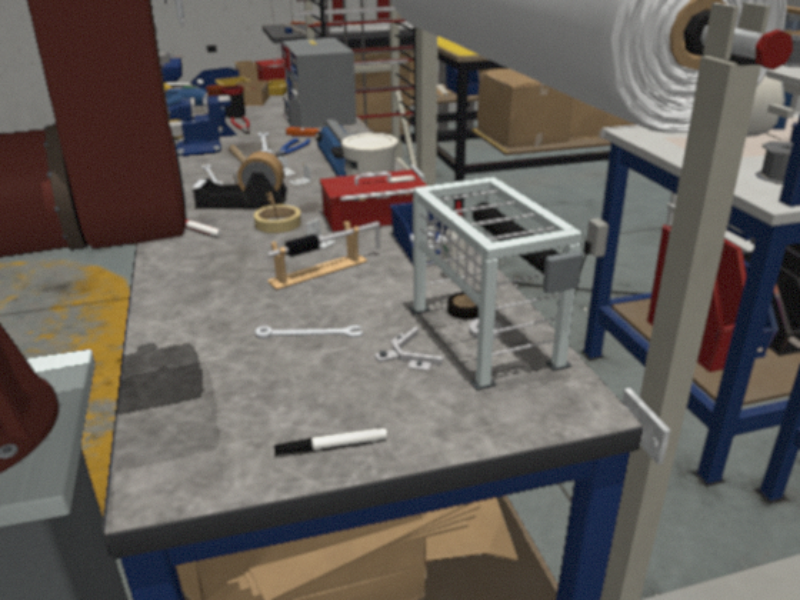

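Top view (800x600 scale): rod with handle at (264,343) and hook end at (238,250), in the rest. V apex is at (447,290), washer at (434,207) and tape at (393,208). The guard's roof corners are (365,148), (530,137), (372,243), (534,230), with the spanner at (388,360) and the marker at (549,375).

```bash
cat > m.py <<'E'
from h import *
d=dict(np.load('top.npz'))
P=cloud(d); v,u=np.mgrid[0:420,0:560]; im=d['pixels'].astype(int)
hsv=cv2.cvtColor(d['pixels'],cv2.COLOR_RGB2HSV)
def box(a,b,c,e): return (u>a*.7)&(u<c*.7)&(v>b*.7)&(v<e*.7)
# rod handle: dark
m=box(225,300,300,385)&(hsv[...,2]<60); 
c,s,an=cv2.minAreaRect(np.argwhere(m)[:,::-1].astype(np.float32)); print('handle px',c,s,an, 'z',np.nanmedian(P[m][:,2]), plane(d,c,.073))
# rest wood
m=box(225,260,300,385)&(hsv[...,1]>90)&(hsv[...,0]<30)
c,s,an=cv2.minAreaRect(np.argwhere(m)[:,::-1].astype(np.float32)); print('rest',c,s,an,plane(d,cv2.boxPoints((c,s,an)),.006).round(3).tolist())
print('hook end',plane(d,(np.array([[238,250],[240,262],[274,380]])*.7),.064).round(4))
# guard roof
m=(P[...,2]>.19)&(P[...,2]<.22)&box(340,120,560,260)
c,s,an=cv2.minAreaRect(P[m][:,:2].astype(np.float32)); print('guard',c,s,an,cv2.boxPoints((c,s,an)).round(4).tolist(), m.sum())
# washer
m=box(415,190,452,224)&(hsv[...,2]>130)
print('washer px bbox',u[m].min(),u[m].max(),v[m].min(),v[m].max(),np.nanmedian(P[m],0))
c=((u[m].min()+u[m].max())/2,(v[m].min()+v[m].max())/2); print(plane(d,c,.01))
z=cv2.resize(d['pixels'][75:235,235:395],(800,800),interpolation=cv2.INTER_CUBIC)[:, :]
z2=cv2.resize(d['pixels'][165:275,155:215],(327,600),interpolation=cv2.INTER_CUBIC)
z1=cv2.resize(d['pixels'][95:225,250:380],(470,470)); 
out=np.zeros((600,800,3),np.uint8); out[:470,:470]=z1; out[:,473:]=z2
cv2.imwrite('pics/crop1.png',out[...,::-1])
E
python3 m.py
```

```text
handle px (184.55001831054688, 239.65000915527344) (23.717082977294922, 8.854375839233398) 71.56504821777344 z 0.07099559005010958 [[0.49658255 0.30118718 0.073     ]]
rest (183.008544921875, 229.27630615234375) (75.89281463623047, 18.376144409179688) 71.96571350097656 [[0.598, 0.369, 0.006], [0.613, 0.328, 0.006], [0.443, 0.266, 0.006], [0.429, 0.307, 0.006]]
hook end [[0.6422 0.3488 0.064 ]
 [0.6231 0.3449 0.064 ]
 [0.4377 0.2842 0.064 ]]
guard (0.7242788076400757, 0.024675190448760986) (0.13565091788768768, 0.23561593890190125) 5.597255706787109 [[0.6452999711036682, 0.13529999554157257], [0.6682999730110168, -0.09920000284910202], [0.8033000230789185, -0.0860000029206276], [0.7803000211715698, 0.148499995470047]] 3141
washer px bbox 291 316 134 156 [0.71675489 0.04407208 0.00522963]
[[0.72817602 0.03642304 0.01      ]]
```

View pics/crop1.png

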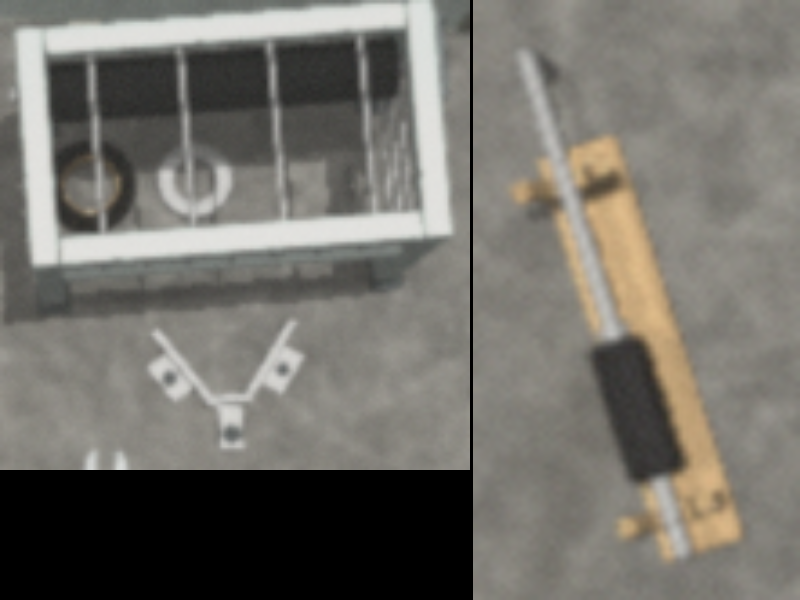

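```bash
cat > m2.py <<'E'
from h import *
d=dict(np.load('top.npz'))
g=cv2.cvtColor(d['pixels'],cv2.COLOR_RGB2GRAY); hsv=cv2.cvtColor(d['pixels'],cv2.COLOR_RGB2HSV)
v,u=np.mgrid[0:420,0:560]
yaw=np.arctan2(.0132,.1350); X=np.array([np.cos(yaw),np.sin(yaw)]);Y=np.array([-X[1],X[0]]); G=np.array([.6568,.0180])
def G2(p): q=np.atleast_2d(p)[:,:2]-G; return np.c_[q@X,q@Y]
def crop(x,y): return np.c_[250+np.atleast_1d(x)/3.615,95+np.atleast_1d(y)/3.615]
w=plane(d,crop(195,180),.01); print('washer',w.round(4),'guard frame',G2(w).round(4))
t=plane(d,crop(94,186),.019); print('tape',t.round(4),G2(t).round(4))
# V strips: bright pixels in window
def fit(box,z,thr):
    x0,y0,x1,y1=box; m=(u>=x0)&(u<=x1)&(v>=y0)&(v<=y1)&(g>thr)
    P=plane(d,np.c_[u[m],v[m]],z)[:,:2]; vx,vy,a,b=cv2.fitLine(P.astype(np.float32),cv2.DIST_HUBER,0,.001,.001).ravel()
    return (vx,vy),np.array([a,b]),m.sum()
for nm,x,y in (('L',[157,215],[330,400]),('R',[293,247],[322,397])):
    # gather bright pixels within 2.2px of guessed strip
    a,b=crop(x[0],y[0])[0],crop(x[1],y[1])[0]; n=np.array([-(b-a)[1],(b-a)[0]])/np.linalg.norm(b-a); q=np.stack([u-a[0],v-a[1]],-1)
    al=q@((b-a)/np.linalg.norm(b-a)); pe=q@n
    m=(abs(pe)<2.2)&(al>1)&(al<np.linalg.norm(b-a)-3)&(g>150)
    P=G2(plane(d,np.c_[u[m],v[m]],.012)); vx,vy,p,r=cv2.fitLine(P.astype(np.float32),cv2.DIST_HUBER,0,.001,.001).ravel()
    print(nm,m.sum(),'ang',np.degrees(np.arctan2(vy,vx)),'pt',p,r, 'x at y=0 (+-3mm/sin35 for inner)',p-r*vx/vy)
    print(G2(plane(d,np.array([a,b]),.012)).round(4))
# rod axis
a,b=np.array([[239,256],[258,322]])*.7
q=np.stack([u-a[0],v-a[1]],-1);L=np.linalg.norm(b-a);tt=(b-a)/L;n=np.array([-tt[1],tt[0]])
m=(abs(q@n)<3.5)&(q@tt>0)&(q@tt<L)&(hsv[...,1]<60)&(g>120)
P=plane(d,np.c_[u[m],v[m]],.062)[:,:2];vx,vy,p,r=cv2.fitLine(P.astype(np.float32),cv2.DIST_HUBER,0,.001,.001).ravel()
print('rod',m.sum(),np.arctan2(vy,vx),p,r)
hm=(u>157)&(u<210)&(v>210)&(v<270)&(hsv[...,2]<60); c=cv2.minAreaRect(np.argwhere(hm)[:,::-1].astype(np.float32))
P=plane(d,cv2.boxPoints(c),.073);print(P.round(4).tolist(),np.linalg.norm(P[0]-P[1]),np.linalg.norm(P[2]-P[1]))
c=P.mean(0)[:2];k=np.array([vx,vy])/np.hypot(vx,vy);print('handle c',c,'foot on axis',np.array([p,r])+k*((c-[p,r])@k))
E
python3 m2.py
```

```text
washer [[0.7287 0.0354 0.01  ]] guard frame [[0.0732 0.0103]]
tape [[0.7216 0.1018 0.019 ]] [[0.0726 0.0771]]
L 69 ang 35.782505 pt -0.04709434 0.02798724 x at y=0 (+-3mm/sin35 for inner) -0.085924596
[[-0.0241  0.0426]
 [-0.0726  0.0081]]
R 78 ang -33.925793 pt -0.046344858 -0.031123668 x at y=0 (+-3mm/sin35 for inner) -0.092616744
[[-0.0253 -0.0466]
 [-0.0722 -0.0129]]
rod 220 0.30954602 0.59524965 0.336993
[[0.5182, 0.3198, 0.073], [0.525, 0.3012, 0.073], [0.475, 0.2826, 0.073], [0.4683, 0.3012, 0.073]] 0.019810679375094217 0.05331691575900045
handle c [0.49661693 0.30119208] foot on axis [0.49538219 0.3050527 ]
```

{"op": "servo_tool", "data": {"series": [[[6, 3, 0, 0, 0, 0.18, 8.54], [5, 3.5, 0, 0, 0, 0.18, 8.54], [5, 3.5, 0, 0, 0, 0.18, 8.54], [5, 3.5, 0, 0, 0, 0.18, 8.54], [4, 4.5, 0, 0, 0, 0.18, 8.54], [2, 5.5, 0, 0, 0, 0.18, 8.54], [0, 6, 0, 0, 0, 0.18, 8.54], [0, 6, 0, 0, 0, 0.18, 8.54], [0, 6, 0, 0, 0, 0.18, 8.54], [0, 6, 0, 0, 0, 0.18, 8.54], [0, 6, 0, 0, 0, 0.18, 8.54], [0, 6, 0, 0, 0, 0.18, 8.54]]], "grip_force": 110}}

```text
t: 1.6
eef_pos: [0.4381, 0.0201, 0.2312]
orientation: [1.054, 2.959, 0.0]
force: [-0.2, 0.7, -0.1]
gripper_width: 0.0853
finger_force: 0.0
```

{"op": "servo_tool", "data": {"series": [[[1, 4.8, 0, 0, 0, 0.166, 8.54], [1, 4.8, 0, 0, 0, 0.166, 8.54], [1, 4.8, 0, 0, 0, 0.166, 8.54], [1, 4.8, 0, 0, 0, 0.166, 8.54], [1, 4.8, -2, 0, 0, 0.166, 8.54], [0.7, 4.5, -3, 0, 0, 0.164, 8.54], [0, 0, 0, 0, 0, 0, 8.54]]]}}

```text
t: 2.48
eef_pos: [0.4935, 0.3051, 0.1776]
orientation: [0.483, -3.099, 0.001]
force: [-0.2, -0.1, -0.0]
gripper_width: 0.0855
finger_force: 0.0
```

Run:
```python
from h import *
d=shot('wrist','wrist1.png');s=manip.read_state();print(s['eef_pos'],s['orientation'],s['joint_pos'],s['force'],np.round(d['pose'],3).tolist())
e=s['eef_pos']
k=np.array([np.cos(.3095),np.sin(.3095)])
for o in (-.03,0,.03,.1): print(o,proj(d,[*(np.array([.4954,.305])+k*o),.064 if abs(o)>.04 else .073]))
```

```text
[0.49426496 0.30393158 0.17944225] [ 4.77730647e-01 -3.10152793e+00  1.03921380e-03] [ 3.26084614e-01  4.42258918e-02 -5.92974488e-02  1.47082257e+00
 -5.11731187e-05  2.04254185e-02] [-0.19737787 -0.15912021  0.35534528] [[-0.305, 0.92, 0.248, 0.431], [0.952, 0.294, 0.08, 0.284], [0.001, 0.26, -0.966, 0.321], [0.0, 0.0, 0.0, 1.0]]
-0.03 [[282.76442136 170.60751658]]
0 [[282.73378558 211.32999547]]
0.03 [[282.70505916 249.6513942 ]]
0.1 [[282.63606282 324.70381894]]
```

View pics/wrist1.png

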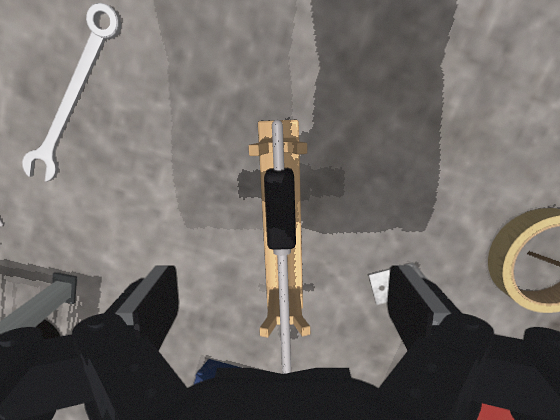

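Wrist view: handle spans cols 265–295, rows 169–250; rod runs from (277,122) to (286,365), slightly skewed to the tool. I'll compute its line from this view.

Run:
```python
from h import *
d=dict(np.load('wrist.npz'));g=cv2.cvtColor(d['pixels'],cv2.COLOR_RGB2GRAY).astype(int);hsv=cv2.cvtColor(d['pixels'],cv2.COLOR_RGB2HSV)
uv=[]
for r in list(range(126,142,2))+list(range(256,325,4)):
    c=np.where((hsv[r,262:300,1]<45)&(g[r,262:300]>95))[0]+262
    if len(c): uv.append((c.mean(),r)); 
uv=np.array(uv);print(uv[::3].tolist())
P=plane(d,uv,.063)[:,:2];vx,vy,a,b=cv2.fitLine(P.astype(np.float32),cv2.DIST_HUBER,0,.001,.001).ravel()
k=np.array([vx,vy]);print('yaw',np.arctan2(vy,vx)%np.pi,a,b)
m=np.zeros(g.shape,bool);m[155:262,255:305]=(g[155:262,255:305]<45)
n,l,st,ce=cv2.connectedComponentsWithStats(m.astype(np.uint8));i=1+st[1:,4].argmax();print(st[i],ce[i])
x,y,w,h=st[i][:4]
e=plane(d,[(x+w/2,y),(x+w/2,y+h)],.073)[:,:2];print(e,np.linalg.norm(e[0]-e[1]))
c=e.mean(0);print('c',c,'on axis',np.array([a,b])+k*((c-[a,b])@k)); print('hand yaw', (2*np.arctan2(-3.10152793,.477730647))%np.pi)
z=d['range_z'];print('handle pt',depth(d,[[280,209],[280,185],[280,235]]))
```

```text
[[278.8333333333333, 126.0], [278.8333333333333, 132.0], [277.0, 138.0], [277.25, 260.0], [277.07142857142856, 272.0], [277.0, 284.0], [277.0, 296.0], [276.2, 308.0], [278.75, 320.0]]
yaw 0.29522148 0.522614 0.30949765
[ 264  168   32   81 2256] [279.98138298 208.48049645]
[[0.4656548  0.29342756]
 [0.5240976  0.31203204]] 0.061332592207226075
c [0.4948762 0.3027298] on axis [0.49534036 0.30120352]
hand yaw 0.30565928634489037
handle pt [[0.4943689  0.30256656 0.07283594]
 [0.47715997 0.29709573 0.07388591]
 [0.51306077 0.30852668 0.07423201]]
```

{"op": "servo_tool", "data": {"series": [[[0.05, -0.1, -3, 0, 0, 0.036, 8.54], [0, 0, -3, 0, 0, 0, 8.54], [0, 0, -3, 0, 0, 0, 8.54], [0, 0, -2.5, 0, 0, 0, 8.54], [0, 0, -1.5, 0, 0, 0, 8.54], [0, 0, -0.7, 0, 0, 0, 8.54], [0, 0, 0, 0, 0, 0, 8.54], [0, 0, 0, 0, 0, 0, 8.54]]]}}

```text
t: 3.52
eef_pos: [0.4967, 0.3024, 0.0454]
orientation: [-0.531, 3.095, 0.0]
force: [-0.1, 0.5, 0.8]
gripper_width: 0.0855
finger_force: 0.0
```

Run:
```python
from h import *
d=shot('wrist','wrist2.png');s=manip.read_state();print(s['eef_pos'],s['orientation'],2*np.arctan2(s['orientation'][1],s['orientation'][0])%np.pi,s['force'])
```

```text
[0.49666785 0.30251249 0.04538706] [-5.31477789e-01  3.09479081e+00  5.22689019e-04] 0.3401480429401045 [-0.44298528 -0.19825397  0.5495189 ]
```

View pics/wrist2.png

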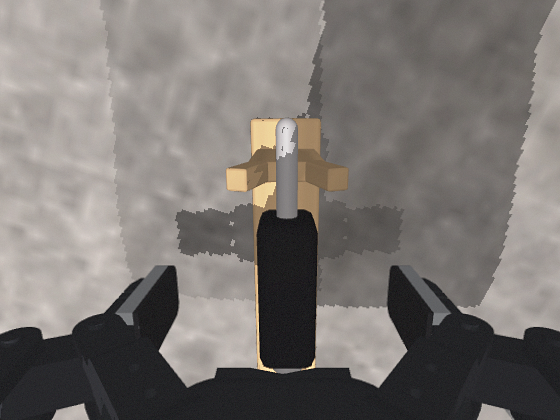

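Rod is now parallel to the tool and centred in the fork at col 287; finger midpoint is about 283 (1.3 mm off). I'll correct that and close.

{"op": "servo_tool", "data": {"series": [[[-0.18, 0.07, -0.3, 0, 0, 0, 8.54], [0, 0, 0, 0, 0, 0, 6], [0, 0, 0, 0, 0, 0, 4], [0, 0, 0, 0, 0, 0, 3], [0, 0, 0, 0, 0, 0, 2.5], [0, 0, 0, 0, 0, 0, 2], [0, 0, 0, 0, 0, 0, 1.5], [0, 0, 0, 0, 0, 0, 1.5], [0, 0, 0, 0, 0, 0, 1.5]]], "grip_force": 110}}

```text
t: 4.7
eef_pos: [0.4943, 0.303, 0.0416]
orientation: [-0.532, 3.096, 0.0]
force: [-2.1, -0.5, 5.2]
gripper_width: 0.0204
finger_force: 107.4
```

{"op": "servo_tool", "data": {"series": [[[0, 0, 1, 0, 0, 0, 1.5], [0, 0, 3, 0, 0, 0, 1.5], [0, 0, 3, 0, 0, 0, 1.5], [0, 0, 2, 0, 0, 0, 1.5], [-3, -2, 0, 0, 0, 0, 1.5], [-1, -5, 0, 0, 0, -0.04, 1.5], [0, -5, 0, 0, 0, -0.05, 1.5], [0, -5, 0, 0, 0, -0.05, 1.5], [0, -5, 0, 0, 0, -0.05, 1.5], [0, -5, -3, 0, 0, -0.053, 1.5], [0, -2.4, -3, 0, 0, 0, 1.5], [0, 0, 0, 0, 0, 0, 1.5]]]}}

```text
t: 6.2
eef_pos: [0.4524, 0.0081, 0.0692]
orientation: [0.148, -3.134, -0.002]
force: [-0.3, 0.5, -0.3]
gripper_width: 0.0207
finger_force: 107.8
```

Run:
```python
from h import *
s=manip.read_state();print(s['eef_pos'],2*np.arctan2(s['orientation'][1],s['orientation'][0])%np.pi,s['force'],s['gripper_width'])
a=shot('top');b=shot('side');c=shot('wrist')
o=np.zeros((600,800,3),np.uint8)
o[:300,:400]=cv2.resize(a['pixels'][90:240,230:430],(400,300),interpolation=2)
o[:300,400:]=cv2.resize(c['pixels'],(400,300),interpolation=cv2.INTER_AREA)
o[300:,:400]=cv2.resize(b['pixels'][120:270,210:410],(400,300),interpolation=2)
o[300:,400:]=cv2.resize(b['pixels'][160:235,260:360],(400,300),interpolation=2)
cv2.imwrite('pics/c2.png',o[...,::-1])
```

```text
[0.45244609 0.00809089 0.06921959] 0.09429800229720842 [-0.3098647   0.5243242  -0.32005607] 0.020652932675272163
```

View pics/c2.png

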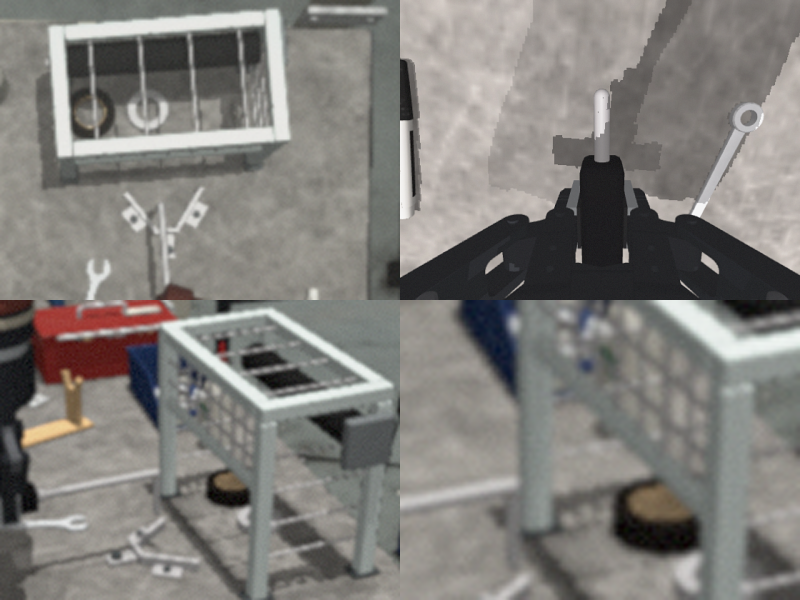

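Top crop: rod end at about (159,204) crop px, i.e. image (309.5,192); rod runs down to (166,297). Washer ring is centred at about (147,110), i.e. image (303.5,145).

```bash
cat > m3.py <<'E'
from h import *
d=dict(np.load('top.npz'));g=cv2.cvtColor(d['pixels'],cv2.COLOR_RGB2GRAY).astype(int)
z=.0692+.0184+.003
uv=[]
for r in range(194,232,2):
    w=g[r,304:320]; c=np.where(w>165)[0]
    if len(c): uv.append((304+c.mean(),r))
uv=np.array(uv);P=plane(d,uv,z)[:,:2];vx,vy,a,b=cv2.fitLine(P.astype(np.float32),cv2.DIST_HUBER,0,.001,.001).ravel()
print('rod yaw',np.arctan(vy/vx),a,b,'y at x=.60',b+(.6-a)*vy/vx,uv[:, 0].round(1))
print('col311',g[186:200,308:311].max(1)); print('end',plane(d,[(309.3,191.5)],z))
m=np.zeros_like(g,bool);m[130:158,288:320]=g[130:158,288:320]>140
print('\n'.join(' '.join('%3d'%x for x in r) for r in g[132:158:2,288:320:1]))
E
python3 m3.py
```

```text
rod yaw 0.08454078 0.56839806 0.018178562 y at x=.60 0.0208566 [310.5 310.5 310.5 311.  313.  313.  309.5 313.5 313.5 313.5 312.  312.
 314.  312.  312.5 312.5 313.  313.  313. ]
col311 [149 147 151 153 156 169 187 194 192 185 183 182 182 180]
end [[0.61070609 0.02466348 0.0906    ]]
 77  81  78  77  78  81  80  79  81  81  84  88 126 166 125  86  80  78  76  78  78  81  81  82  82  78  82  81  79  78  83  78
 80  80  80  81  77  79  81  77  77  78  81  88 124 167 135 100  89  88  88  82  77  79  79  82  79  81  83  82  80  76  83  80
 79  82  77  83  79  80  78  76  83  88  99 104 122 149 147 119 111 107 109 109 102  97  88  83  83  85  81  87  83  79  75  78
 79  80  78  78  80  80  82  88 109 113 116 116 118 142 152 119 106 104 109 111 115 116 112 107  93  85  87  82  84  77  80  83
 81  81  80  81  86  88 105 128 134 135 131 117 105 138 171 125  91  91  89 102 119 139 153 152 146 119 106  99  98  98  96 103
 98 100  99  99 102 126 176 195 197 187 138 106 107 138 176 134 113 123 122 116 111 150 204 215 209 187 147 131 131 132 133 135
123 127 129 126 122 140 195 213 213 196 152 132 132 150 176 141 121 131 133 126 107 132 197 214 214 198 150 133 134 137 137 131
129 139 135 130 122 135 188 208 211 202 167 143 138 157 176 148 128 138 137 134 114 139 196 215 213 193 144 125 125 126 132 135
132 142 144 142 133 133 159 197 211 209 195 169 148 150 160 148 133 137 143 147 148 163 201 211 194 155 129 131 131 133 135 136
139 150 148 148 147 141 142 161 193 212 213 211 200 187 170 165 159 169 190 201 198 179 202 193 157 139 135 137 138 139 138 136
124 140 142 146 147 150 146 137 136 165 197 211 217 208 192 195 197 210 213 211 191 153 142 139 141 145 144 143 142 141 140 141
107 132 135 139 142 148 152 153 152 148 141 140 147 152 161 195 175 161 156 136 116 110 131 139 137 138 138 139 139 138 139 138
109 127 138 140 145 147 151 154 158 154 155 150 139 134 147 172 139 127 134 132 119 121 142 151 153 157 159 159 156 158 160 163
```

{"op": "servo_tool", "data": {"series": [[[1.5, 0.4, 0, 0, 0, 0, 1.5], [3, 0.4, 0, 0, 0, 0, 1.5], [3, 0.3, 0, 0, 0, 0, 1.5], [3, 0.3, 0, 0, 0, 0, 1.5], [1.5, 0, 0, 0, 0, 0, 1.5], [0.4, 0, 0, 0, 0, 0, 1.5], [0, 0, -1, 0, 0, 0, 1.5], [0, 0, -0.8, 0, 0, 0, 1.5], [0, 0, 0, 0, 0, 0, 1.5], [0, 0, 0, 0, 0, 0, 1.5]]]}}

```text
t: 7.6
eef_pos: [0.578, 0.023, 0.0534]
orientation: [-0.152, 3.138, 0.0]
force: [0.3, -0.4, -1.1]
gripper_width: 0.0208
finger_force: 107.8
```

Run:
```python
from h import *
s=manip.read_state();print(s['eef_pos'],2*np.arctan2(s['orientation'][1],s['orientation'][0])%np.pi,s['force'],s['gripper_width'])
a=shot('top');b=shot('side')
o=np.zeros((600,800,3),np.uint8)
o[:,:400]=cv2.resize(a['pixels'][125:185,285:325],(400,600),interpolation=2)
o[:,400:]=cv2.resize(b['pixels'][190:265,290:340],(400,600),interpolation=2)
cv2.imwrite('pics/c3.png',o[...,::-1])
```

```text
[0.57800406 0.02295428 0.05341728] 0.09705072696056316 [ 0.34116445 -0.36508909 -1.05435418] 0.0207912949209525
```

View pics/c3.png

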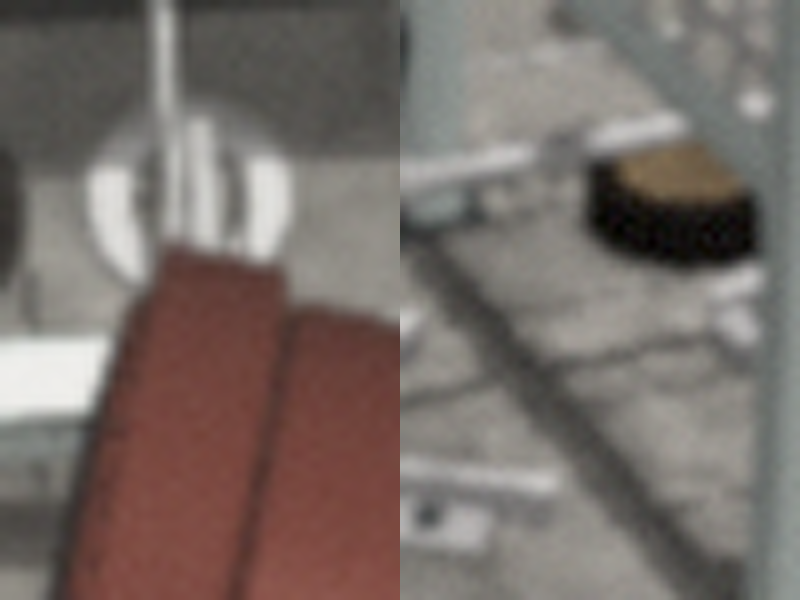

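Top crop: rod end at (202,118) crop, above the washer (ring cols 88–293, centre row ~200). With parallax the hook is within about 3 mm of the hole's centre. Going down.

{"op": "servo_tool", "data": {"series": [[[-0.2, -0.1, -0.6, 0, 0, 0, 1.5], [0, 0, -0.5, 0, 0, 0, 1.5], [0, 0, -0.4, 0, 0, 0, 1.5], [0, 0, -0.2, 0, 0, 0, 1.5], [0, 0, 0, 0, 0, 0, 1.5], [0, 0, 0, 0, 0, 0, 1.5]]]}}

```text
t: 8.45
eef_pos: [0.5763, 0.022, 0.0365]
orientation: [-0.153, 3.138, -0.0]
force: [-0.6, 0.4, -0.9]
gripper_width: 0.0206
finger_force: 107.8
```

{"op": "servo_tool", "data": {"series": [[[0, 0, -0.1, 0, 0, 0, 1.5], [0, 0, -0.1, 0, 0, 0, 1.5], [0, 0, 0, 0, 0, 0, 1.5], [0, 0, 0, 0, 0, 0, 1.5]]]}}

```text
t: 8.95
eef_pos: [0.5762, 0.022, 0.0343]
orientation: [-0.153, 3.138, 0.0]
force: [0.0, -0.2, -0.5]
gripper_width: 0.0205
finger_force: 107.8
```

Run:
```python
from h import *
s=manip.read_state();print(s['eef_pos'],s['force'],s['torque'])
```

```text
[0.57621046 0.02197077 0.03432441] [ 0.03560382 -0.1931505  -0.50087008] [-0.02344694  0.01914366  0.00427309]
```

{"op": "servo_tool", "data": {"series": [[[-0.3, -0.05, 0, 0, 0, 0, 1.5], [-0.3, -0.05, 0, 0, 0, 0, 1.5], [-0.3, -0.05, 0, 0, 0, 0, 1.5], [-0.3, -0.05, 0, 0, 0, 0, 1.5], [-0.3, -0.05, 0, 0, 0, 0, 1.5], [-0.4, -0.1, 0, 0, 0, 0, 1.5], [-0.6, -0.15, 0, 0, 0, 0, 1.5], [-0.8, -0.2, 0, 0, 0, 0, 1.5], [-1, -0.25, 0, 0, 0, 0, 1.5], [-1, -0.25, 0, 0, 0, 0, 1.5], [-1, -0.25, 0, 0, 0, 0, 1.5], [-1, -0.25, 0, 0, 0, 0, 1.5]]]}}

```text
t: 10.45
eef_pos: [0.5025, 0.0048, 0.0343]
orientation: [-0.153, 3.138, 0.0]
force: [0.8, 0.4, -1.2]
gripper_width: 0.0204
finger_force: 107.8
```

{"op": "servo_tool", "data": {"series": [[[-1, -0.25, 0, 0, 0, 0, 1.5], [-1, -0.25, 0, 0, 0, 0, 1.5], [-0.8, -0.15, 0, 0, 0, 0, 1.5], [-0.5, -0.1, 0, 0, 0, 0, 1.5], [-0.2, 0, 0, 0, 0, 0, 1.5], [0, 0, 0, 0, 0, 0, 1.5], [0, 0, 0, 0, 0, 0, 1.5]]]}}

```text
t: 11.32
eef_pos: [0.4682, -0.0025, 0.0343]
orientation: [0.153, -3.138, -0.0]
force: [0.5, -1.0, -1.4]
gripper_width: 0.0209
finger_force: 107.8
```

Run:
```python
from h import *
s=manip.read_state();print(s['eef_pos'],s['force'],s['torque'],s['t'])
a=shot('top');b=shot('side')
o=np.zeros((600,800,3),np.uint8)
o[:,:400]=cv2.resize(a['pixels'][135:225,280:340],(400,600),interpolation=2)
o[:,400:]=cv2.resize(b['pixels'][190:265,260:310],(400,600),interpolation=2)
cv2.imwrite('pics/c4.png',o[...,::-1])
```

```text
[ 0.46824964 -0.00248694  0.03427155] [ 0.4505356  -0.97013668 -1.3934663 ] [ 0.00265878 -0.01097554 -0.02336602] 11.325
```

View pics/c4.png

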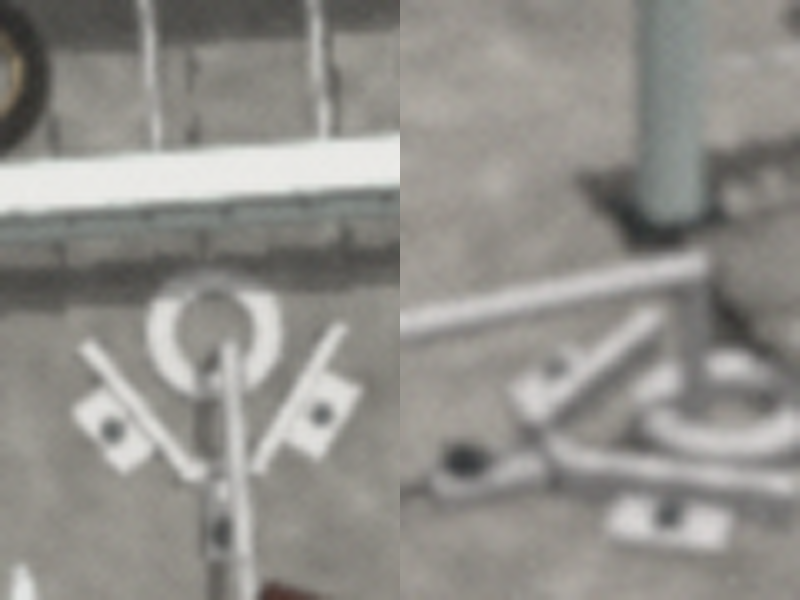

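Washer is in the V mouth, ring centre (215,337) crop, gaps ~9.5 mm to both faces, so about 16–17 mm to home. Hook contacts the near rim of the hole. Closing in slowly.

{"op": "servo_tool", "data": {"series": [[[-0.2, -0.02, 0, 0, 0, 0, 1.5], [-0.3, -0.03, 0, 0, 0, 0, 1.5], [-0.3, -0.03, 0, 0, 0, 0, 1.5], [-0.2, -0.02, 0, 0, 0, 0, 1.5], [-0.1, -0.01, 0, 0, 0, 0, 1.5], [-0.1, -0.01, 0, 0, 0, 0, 1.5], [-0.05, 0, 0, 0, 0, 0, 1.5], [0, 0, 0, 0, 0, 0, 1.5]]]}}

```text
t: 12.42
eef_pos: [0.4557, -0.0037, 0.0343]
orientation: [0.153, -3.138, -0.0]
force: [1.0, 0.9, -1.2]
gripper_width: 0.0206
finger_force: 107.8
```

{"op": "servo_tool", "data": {"series": [[[-0.05, 0, 0, 0, 0, 0, 1.5], [-0.05, -0.01, 0, 0, 0, 0, 1.5], [0, 0, 0, 0, 0, 0, 1.5]]]}}

```text
t: 12.8
eef_pos: [0.4547, -0.0038, 0.0343]
orientation: [0.153, -3.138, -0.0]
force: [-0.5, 0.2, -0.9]
gripper_width: 0.0206
finger_force: 107.8
```

{"op": "servo_tool", "data": {"series": [[[-0.05, -0.01, 0, 0, 0, 0, 1.5], [-0.05, 0, 0, 0, 0, 0, 1.5]]]}}

```text
t: 13.05
eef_pos: [0.4537, -0.0039, 0.0343]
orientation: [-0.153, 3.138, 0.0]
force: [1.0, -0.7, -1.2]
gripper_width: 0.0209
finger_force: 107.8
```

{"op": "servo_tool", "data": {"series": [[[-0.05, 0, 0, 0, 0, 0, 1.5], [0, 0, 0, 0, 0, 0, 1.5]]]}}

```text
t: 13.3
eef_pos: [0.4532, -0.0039, 0.0343]
orientation: [0.153, -3.138, -0.0]
force: [0.5, -0.1, -0.6]
gripper_width: 0.0205
finger_force: 107.8
```

{"op": "servo_tool", "data": {"series": [[[-0.05, -0.01, 0, 0, 0, 0, 1.5], [0, 0, 0, 0, 0, 0, 1.5]]]}}

```text
t: 13.55
eef_pos: [0.4527, -0.004, 0.0343]
orientation: [0.153, -3.138, -0.0]
force: [0.4, 0.0, -1.7]
gripper_width: 0.0205
finger_force: 107.8
```

{"op": "servo_tool", "data": {"series": [[[-0.05, 0, 0, 0, 0, 0, 1.5], [0, 0, 0, 0, 0, 0, 1.5]]]}}

```text
t: 13.8
eef_pos: [0.4522, -0.004, 0.0344]
orientation: [-0.153, 3.138, 0.0]
force: [0.6, 1.1, -1.5]
gripper_width: 0.0204
finger_force: 107.8
```

{"op": "servo_tool", "data": {"series": [[[-0.05, -0.01, 0, 0, 0, 0, 1.5], [0, 0, 0, 0, 0, 0, 1.5]]]}}

```text
t: 14.05
eef_pos: [0.4517, -0.004, 0.0343]
orientation: [-0.153, 3.138, 0.0]
force: [1.2, 1.0, -1.5]
gripper_width: 0.0204
finger_force: 107.7
```

{"op": "servo_tool", "data": {"series": [[[-0.05, 0, 0, 0, 0, 0, 1.5], [0, 0, 0, 0, 0, 0, 1.5]]]}}

```text
t: 14.3
eef_pos: [0.4514, -0.0041, 0.0344]
orientation: [-0.153, 3.138, 0.0]
force: [2.5, -0.0, -1.9]
gripper_width: 0.0205
finger_force: 107.7
```

{"op": "servo_tool", "data": {"series": [[[-0.02, 0, 0, 0, 0, 0, 1.5], [0, 0, 0, 0, 0, 0, 1.5]]]}}

```text
t: 14.55
eef_pos: [0.4513, -0.0041, 0.0344]
orientation: [-0.153, 3.137, 0.0]
force: [3.3, 1.2, -2.2]
gripper_width: 0.0205
finger_force: 107.6
```

{"op": "servo_tool", "data": {"series": [[[-0.02, 0, 0, 0, 0, 0, 1.5], [0, 0, 0, 0, 0, 0, 1.5]]]}}

```text
t: 14.8
eef_pos: [0.4511, -0.0041, 0.0345]
orientation: [-0.153, 3.137, 0.0]
force: [5.0, 1.4, -2.5]
gripper_width: 0.0202
finger_force: 107.6
```

{"op": "servo_tool", "data": {"series": [[[-0.01, 0, 0, 0, 0, 0, 1.5], [0, 0, 0, 0, 0, 0, 1.5], [0, 0, 0, 0, 0, 0, 1.5]]]}}

```text
t: 15.18
eef_pos: [0.4511, -0.0041, 0.0345]
orientation: [-0.153, 3.137, 0.0]
force: [5.1, 1.3, -3.3]
gripper_width: 0.0203
finger_force: 107.6
```

Run:
```python
from h import *
a=shot('top');b=shot('side')
s=manip.read_state();print(s['eef_pos'],s['force'],s['torque'],s['t'])
o=np.zeros((600,800,3),np.uint8)
o[:,:400]=cv2.resize(a['pixels'][150:210,290:330],(400,600),interpolation=2)
o[:,400:]=cv2.resize(b['pixels'][190:265,260:310],(400,600),interpolation=2)
cv2.imwrite('pics/c5.png',o[...,::-1])
```

```text
[ 0.45102023 -0.00412878  0.03442438] [ 5.14569715  0.93122863 -3.70135551] [ 0.1961278  -0.93588224  0.07223991] 15.275
```

View pics/c5.png

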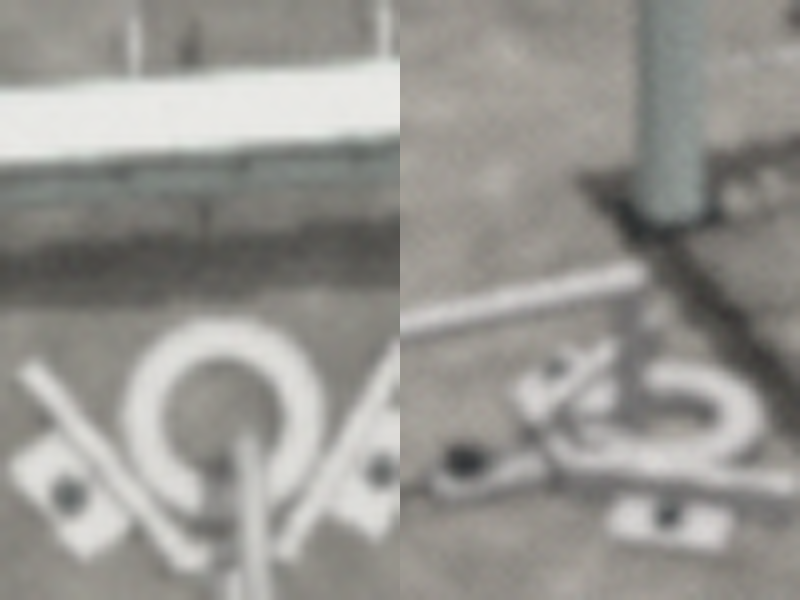

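Washer ring (centre ~(225,422) crop) sits against both strips symmetrically, and looks flat in the side view. The vertical force shows the hook lifting slightly on the rim, so I'll relax that and hold the pull.

{"op": "servo_tool", "data": {"series": [[[-0.01, 0, -0.02, 0, 0, 0, 1.5], [0, 0, 0, 0, 0, 0, 1.5]]]}}

```text
t: 15.52
eef_pos: [0.451, -0.0041, 0.0343]
orientation: [-0.153, 3.137, 0.0]
force: [5.6, 1.4, -2.1]
gripper_width: 0.0207
finger_force: 107.6
```

{"op": "servo_tool", "data": {"series": [[[-0.01, 0, -0.02, 0, 0, 0, 1.5], [0, 0, 0, 0, 0, 0, 1.5], [0, 0, 0, 0, 0, 0, 1.5]]]}}

```text
t: 15.9
eef_pos: [0.451, -0.0042, 0.0342]
orientation: [-0.153, 3.137, 0.0]
force: [5.7, 0.2, -1.8]
gripper_width: 0.0206
finger_force: 107.6
```

{"op": "servo_tool", "data": {"series": [[[0, 0, 0, 0, 0, 0, 1.5], [0, 0, 0, 0, 0, 0, 1.5], [0, 0, 0, 0, 0, 0, 1.5], [0, 0, 0, 0, 0, 0, 1.5]]]}}

```text
t: 16.4
eef_pos: [0.451, -0.0042, 0.0342]
orientation: [-0.153, 3.137, -0.0]
force: [4.9, 0.6, -2.5]
gripper_width: 0.0205
finger_force: 107.6
```

{"op": "servo_tool", "data": {"series": [[[0, 0, 0, 0, 0, 0, 1.5], [0, 0, 0, 0, 0, 0, 1.5], [0, 0, 0, 0, 0, 0, 1.5], [0, 0, 0, 0, 0, 0, 1.5]]]}}

```text
t: 16.9
eef_pos: [0.451, -0.0041, 0.0342]
orientation: [-0.153, 3.137, 0.0]
force: [4.5, 0.7, -2.2]
gripper_width: 0.0203
finger_force: 107.6
```

{"op": "servo_tool", "data": {"series": [[[0, 0, 0, 0, 0, 0, 1.5], [0, 0, 0, 0, 0, 0, 1.5], [0, 0, 0, 0, 0, 0, 1.5], [0, 0, 0, 0, 0, 0, 1.5]]]}}

```text
t: 17.4
eef_pos: [0.451, -0.0041, 0.0342]
orientation: [-0.153, 3.137, 0.0]
force: [6.4, 0.6, -2.0]
gripper_width: 0.0206
finger_force: 107.6
```

{"op": "servo_tool", "data": {"series": [[[-0.012, 0, 0, 0, 0, 0, 1.5], [0, 0, 0, 0, 0, 0, 1.5], [0, 0, 0, 0, 0, 0, 1.5], [0, 0, 0, 0, 0, 0, 1.5], [0, 0, 0, 0, 0, 0, 1.5]]]}}

```text
t: 18.02
eef_pos: [0.451, -0.0041, 0.0342]
orientation: [-0.153, 3.137, 0.0]
force: [5.9, 1.1, -3.3]
gripper_width: 0.0205
finger_force: 107.6
```

{"op": "servo_tool", "data": {"series": [[[0, 0, 0, 0, 0, 0, 1.5], [0, 0, 0, 0, 0, 0, 1.5], [0, 0, 0, 0, 0, 0, 1.5], [0, 0, 0, 0, 0, 0, 1.5], [0, 0, 0, 0, 0, 0, 1.5]]]}}

```text
t: 18.65
eef_pos: [0.4509, -0.0042, 0.0342]
orientation: [-0.153, 3.137, 0.0]
force: [5.3, 2.3, -2.0]
gripper_width: 0.0203
finger_force: 107.6
```

{"op": "servo_tool", "data": {"series": [[[0, 0, 0, 0, 0, 0, 1.5], [0, 0, 0, 0, 0, 0, 1.5], [0, 0, 0, 0, 0, 0, 1.5]]]}}

```text
t: 19.02
eef_pos: [0.4509, -0.0042, 0.0342]
orientation: [-0.153, 3.137, 0.0]
force: [5.9, 1.0, -3.0]
gripper_width: 0.0205
finger_force: 107.6
```

{"op": "servo_tool", "data": {"series": [[[0.04, 0, 0, 0, 0, 0, 1.5], [0.06, 0.01, 0, 0, 0, 0, 1.5], [0.1, 0.01, 0, 0, 0, 0, 1.5], [0.2, 0.02, 0, 0, 0, 0, 1.5], [0.3, 0.03, 0, 0, 0, 0, 1.5], [0.3, 0.03, 0, 0, 0, 0, 1.5], [0, 0, 0, 0, 0, 0, 1.5], [0, 0, 0, 0, 0, 0, 1.5]]]}}

```text
t: 20.02
eef_pos: [0.4603, -0.0031, 0.0339]
orientation: [0.153, -3.138, -0.0]
force: [-0.4, -0.1, -1.0]
gripper_width: 0.0205
finger_force: 107.7
```

{"op": "servo_tool", "data": {"series": [[[0, 0, 0.2, 0, 0, 0, 1.5], [0, 0, 0.4, 0, 0, 0, 1.5], [0, 0, 0.6, 0, 0, 0, 1.5], [0, 0, 1, 0, 0, 0, 1.5], [0, 0, 2, 0, 0, 0, 1.5], [0, 0, 3, 0, 0, 0, 1.5], [0, 0, 2.5, 0, 0, 0, 1.5], [0, 0, 0, 0, 0, 0, 1.5], [0, 0, 0, 0, 0, 0, 1.5]]]}}

```text
t: 21.15
eef_pos: [0.4601, -0.003, 0.1303]
orientation: [0.153, -3.137, -0.0]
force: [-0.4, 0.4, -1.0]
gripper_width: 0.0206
finger_force: 107.7
```

Run:
```python
from h import *
a=shot('top');b=shot('side');c=shot('wrist')
s=manip.read_state();print(s['eef_pos'],2*np.arctan2(s['orientation'][1],s['orientation'][0])%np.pi,s['force'],s['torque'],s['t'])
o=np.zeros((600,800,3),np.uint8)
o[:300,:400]=cv2.resize(a['pixels'][150:210,280:360],(400,300),interpolation=2)
o[:300,400:]=cv2.resize(c['pixels'],(400,300),interpolation=2)
o[300:,:400]=cv2.resize(b['pixels'][130:280,180:380],(400,300),interpolation=2)
o[300:,400:]=cv2.resize(b['pixels'][205:265,255:335],(400,300),interpolation=2)
cv2.imwrite('pics/c6.png',o[...,::-1])
# rod slope from side view: expected pts
k=np.array([np.cos(.097),np.sin(.097)]);e=s['eef_pos']
for q in (.04,.1,.15): print(q,proj(b,[*(e[:2]+k*q),e[2]+.0184]).round(1),(proj(b,[*(e[:2]+k*q),e[2]+.0184])-[180,130])*2)
```

```text
[ 0.4597314  -0.00290136  0.12978843] 0.0972286246096341 [0.21279177 0.46842884 0.08293913] [-0.01824843 -0.01169261  0.02322003] 21.3
0.04 [[234.1 191.7]] [[108.17099366 123.46398288]]
0.1 [[264.4 186.3]] [[168.89177727 112.59476231]]
0.15 [[288.9 181.9]] [[217.72596124 103.86807951]]
```

View pics/c6.png

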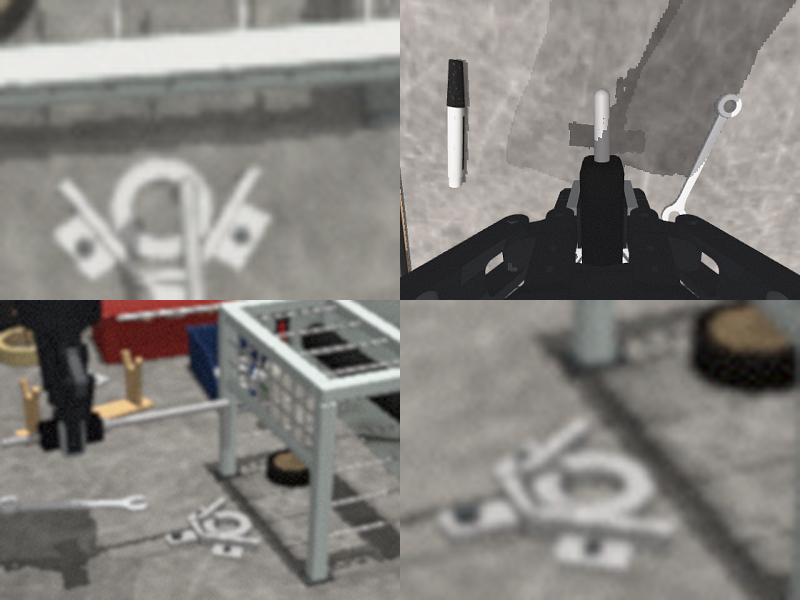

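Washer remains home and flat in the V; rod still level in the grip (side crop end at (222,403), as predicted). Returning along the reversed path.

{"op": "servo_tool", "data": {"series": [[[0, 2.6, 0, 0, 0, 0.03, 1.5], [0, 5, 0, 0, 0, 0.05, 1.5], [0, 5, 0, 0, 0, 0.05, 1.5], [0, 5, 0, 0, 0, 0.05, 1.5], [0, 5, 0, 0, 0, 0.05, 1.5], [0.5, 5, 0, 0, 0, 0.013, 1.5], [2, 2, 0, 0, 0, 0, 1.5], [0.9, 1, 0, 0, 0, 0, 1.5], [0, 0, 0, 0, 0, 0, 1.5], [0, 0, 0, 0, 0, 0, 1.5], [0, 0, 0, 0, 0, 0, 1.5]]]}}

```text
t: 22.68
eef_pos: [0.4941, 0.3024, 0.1309]
orientation: [0.531, -3.096, -0.0]
force: [-0.6, 1.4, -2.1]
gripper_width: 0.0206
finger_force: 108.0
```

Run:
```python
from h import *
s=manip.read_state();print(s['eef_pos'],2*np.arctan2(s['orientation'][1],s['orientation'][0])%np.pi,s['force'],s['t'])
```

```text
[0.49408513 0.30238814 0.13087194] 0.3396851177305873 [-0.58268522  1.36506076 -2.06513148] 22.675
```

{"op": "servo_tool", "data": {"series": [[[0.02, 0.06, -2, 0, 0, 0, 1.5], [0, 0, -2.5, 0, 0, 0, 1.5], [0, 0, -2, 0, 0, 0, 1.5], [0, 0, -1, 0, 0, 0, 1.5], [0, 0, -0.6, 0, 0, 0, 1.5], [0, 0, -0.4, 0, 0, 0, 1.5], [0, 0, 0, 0, 0, 0, 1.5], [0, 0, 0, 0, 0, 0, 1.5]]]}}

```text
t: 23.68
eef_pos: [0.495, 0.3036, 0.0465]
orientation: [-0.532, 3.095, 0.0]
force: [-0.6, -0.4, -1.0]
gripper_width: 0.0203
finger_force: 108.0
```

{"op": "servo_tool", "data": {"series": [[[0, 0, -0.1, 0, 0, 0, 1.5], [0, 0, -0.1, 0, 0, 0, 1.5], [0, 0, -0.1, 0, 0, 0, 1.5], [0, 0, 0, 0, 0, 0, 1.5]]]}}

```text
t: 24.18
eef_pos: [0.4945, 0.3034, 0.0428]
orientation: [0.532, -3.096, -0.0]
force: [-0.1, -0.0, -1.0]
gripper_width: 0.0204
finger_force: 108.0
```

{"op": "servo_tool", "data": {"series": [[[0, 0, -0.05, 0, 0, 0, 1.5], [0, 0, -0.05, 0, 0, 0, 1.5], [0, 0, 0, 0, 0, 0, 1.5]]]}}

```text
t: 24.55
eef_pos: [0.4946, 0.3035, 0.0419]
orientation: [0.532, -3.096, -0.0]
force: [0.4, -0.0, -0.2]
gripper_width: 0.0205
finger_force: 108.0
```

{"op": "servo_tool", "data": {"series": [[[0, 0, -0.04, 0, 0, 0, 1.5], [0, 0, 0, 0, 0, 0, 1.5], [0, 0, 0, 0, 0, 0, 1.5]]]}}

```text
t: 24.92
eef_pos: [0.4947, 0.3035, 0.0417]
orientation: [-0.532, 3.096, 0.0]
force: [-1.2, -0.9, 0.4]
gripper_width: 0.0206
finger_force: 108.1
```

{"op": "servo_tool", "data": {"series": [[[0, 0, 0, 0, 0, 0, 1.8], [0, 0, 0, 0, 0, 0, 2.1], [0, 0, 0, 0, 0, 0, 2.4], [0, 0, 0, 0, 0, 0, 3], [0, 0, 0, 0, 0, 0, 5], [0, 0, 0, 0, 0, 0, 7.5], [0, 0, 0, 0, 0, 0, 8], [0, 0, 0, 0, 0, 0, 8]]], "grip_force": 20}}

```text
t: 25.92
eef_pos: [0.4946, 0.3035, 0.0415]
orientation: [-0.532, 3.096, 0.0]
force: [0.3, 0.2, 0.5]
gripper_width: 0.0798
finger_force: 0.0
```

{"op": "servo_tool", "data": {"series": [[[0, 0, 1, 0, 0, 0, 8], [0, 0, 3, 0, 0, 0, 8], [0, 0, 4, 0, 0, 0, 8], [0, 0, 4, 0, 0, 0, 8], [0, 0, 4, 0, 0, 0, 8], [0, -4, 0, 0, 0, 0, 8], [-2, -6, 0, 0, 0, 0, 8], [-2, -5, 0, 0, 0, 0, 8], [-2, -5, 0, 0, 0, 0, 8], [0, 0, 0, 0, 0, 0, 8]]]}}

```text
t: 27.18
eef_pos: [0.4343, 0.1018, 0.2026]
orientation: [-0.525, 3.096, -0.001]
force: [0.5, 0.3, 0.1]
gripper_width: 0.0799
finger_force: 0.0
```

Run:
```python
from h import *
s=manip.read_state();print(s['eef_pos'],s['gripper_width'],s['t'])
old=dict(np.load('top.npz'))  # previous (washer home)
a=shot('top');b=shot('side')
hsv=cv2.cvtColor(a['pixels'],cv2.COLOR_RGB2HSV);v,u=np.mgrid[0:420,0:560]
m=(u>157)&(u<210)&(v>210)&(v<270)&(hsv[...,2]<60);print(m.sum(),cv2.minAreaRect(np.argwhere(m)[:,::-1].astype(np.float32)),'(start (184.55,239.65),(23.7,8.85),71.57)')
P=cloud(a);print('handle z',np.nanmedian(P[m][:,2]))
g=cv2.cvtColor(a['pixels'],cv2.COLOR_RGB2GRAY).astype(int)
for r in (180,190,200,210): 
    w=g[r,160:185];print(r,160+np.argmax(w),w.max())
# depth of rod near hook & washer
for q in (.08,.12,.15):
    p=np.array([.4949,.3027])+q*np.array([np.cos(.342),np.sin(.342)]);c=proj(a,[*p,.062])[0].round().astype(int)
    print(q,np.nanmax(P[c[1]-2:c[1]+3,c[0]-3:c[0]+4,2]))
# washer position at z=.01
c=np.argwhere((g>170)&(u>300)&(u<326)&(v>180)&(v<203))[:,::-1];print(c.min(0),c.max(0))
gr=np.uint8(g[178:206,296:330]);h=cv2.HoughCircles(cv2.resize(gr,None,fx=8,fy=8,interpolation=2),cv2.HOUGH_GRADIENT,2,400,param1=80,param2=20,minRadius=76,maxRadius=92)
print(h); 
if h is not None: print(plane(a,[h[0,0,:2]/8+[296,178]],.01))
```

```text
[0.43434533 0.10180999 0.20255531] 0.07985544407134496 27.175
93 ((184.46759033203125, 239.3946075439453), (23.085742950439453, 8.749055862426758), 72.89727020263672) (start (184.55,239.65),(23.7,8.85),71.57)
handle z 0.07054518460457526
180 166 189
190 169 191
200 172 191
210 184 193
0.08 0.06463579932008634
0.12 0.06484671742370018
0.15 0.0659380992455969
[301 182] [325 202]
None
```

```bash
python3 -c "
from cell import manip
print(manip.hand_in())"
```

```text
the job is handed in; nothing more can be done
None
```

I drew the washer home against both sides of the V, held it there at 4.5–6.4 N (readings noisy) for over 3 s, unhooked it and left it flat, then laid the rod back level in both forks of its rest. I handed the job in at about 27 s of the 72 s allowed; the judge's result isn't shown.

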